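# Lock the telescopic arm of the bench magnifier

### The job

The sliding arm of the bench magnifier has been pulled out of its lock. Pinch its two spring buttons flush, feed them into the mouth of the outer sleeve, then slide the arm on in until both buttons pop out through the windows of the blue collar and lock it, and let go. Do it with feeling, never ramming or straining the buttons, and leave the things around it alone.

Things in the scene. Friction and masses are not known exactly. Their poses are not given: they have to be found in the camera images.
- stand: Heavy dark steel stand, fixed. Origin on the bench straight below the mouth of the sleeve; z up; +y points along the arm out of the mouth towards the magnifier head, so the arm is pushed in towards -y; x is level, across the arm. Base plate 170 (x) by 200 (y) by 14 mm, y = -25 to -225 mm; nothing stands under the exposed arm. Its place and yaw vary.
- sleeve: Grey square outer sleeve on the stand. Origin at the centre of its open mouth, 85 mm above the bench; axes as the stand's; runs 175 mm towards -y. Outside 34 x 34 mm, inside 27 x 27 mm (1.5 mm of room each side of the tube). The mouth is a square edge without lead-in: a button sticking out of the tube by more than 1.5 mm hits it. Side walls are closed from the mouth to the windows.
- window_zone (a point): Point on the sleeve's axis 60 mm inside the mouth. The blue collar round the sleeve (39 mm in x, 42 high, 72 long) has a window in each side, 22 mm long (y), 18 mm high, that catches the button. The collar's place differs each time, unmeasured: the windows' centre lies within 15 mm of this point along y. Buttons pop out there and lock the arm both ways, with 2 mm play each way.
- tube: Sliding arm: 24 x 24 mm aluminium tube, black magnifier head on its end, 0.7 kg. Origin on its axis midway between the buttons, 85 mm above the bench, at the start 25 to 50 mm outside the mouth; axes as the stand's. Slides only along the sleeve, 140 mm of travel; its tail is already inside. Friction about 3 N, some 2 N more while the buttons rub in the sleeve; stays where it is left.
- grip_band (a point): Centre of the black ribbed rubber grip on the tube, on the tube's axis, 115 mm towards +y from the tube's origin; 62 mm long, flush with the tube (24 x 24 mm): the place to hold for pushing; fingers hardly slip on it. From there to the buttons bare metal. The head's neck begins 31 mm beyond this point, the head (190 x 140 mm, 32 mm thick) 50 mm beyond; its top is 16 mm above the axis.
- button_near: Orange spring button on the tube's -x side. Origin at the centre of its outer face, 18 mm long (y), 10 mm high. Tube-frame x is -22 mm when free, -12 mm when flush; spring 1.5 N free to 4.5 N flush. Both: 44 mm across free, 24 mm flush. Pinch their +y halves so the -y halves lead under the mouth; caught there they stay in by themselves. Over 10 N strains a button (snagged, or pushed on when locked).
- button_far: The same orange spring button on the tube's +x side: origin at x = +22 mm in the tube's frame when free, +12 mm when flush.
- screw_pot: Small steel pot, 36 mm across, 28 mm high, loose on the stand's base plate beside the sleeve, at its +x side. A bystander: leave it.
- driver: Red screwdriver, 170 mm long, lying; bystander.
- bearing: Steel ring, 52 mm across, 15 mm high; bystander.

How it is judged:
On the way:
1. both buttons are pressed in and caught under the sleeve's mouth (y of tube in the frame of sleeve below 0.006 m and x of button_far in the frame of tube below 0.016 m and x of button_near in the frame of tube above -0.016 m), for 0.2 s.
At the end, for the whole second after the job is handed in: The arm is in the sleeve with the buttons at least 40 mm past the mouth, both popped out through the collar's windows (within 2 mm of fully out), and at rest (y of tube in the frame of sleeve below -0.04 m and x of button_far in the frame of tube above 0.02 m and x of button_near in the frame of tube below -0.02 m and linear speed of tube below 0.01 m/s); the robot touches nothing.
It fails at once if a spring button is strained: more than 10 N on it (snagged at the mouth, or pushed on when locked) (contact force between any of button_near, button_far and anything else above 10 N).
It fails at once if a bystander is shifted by more than 40 mm (distance of any of driver, bearing from where it was at the start of the episode above 0.04 m).
It fails at once if the screw pot is shifted by more than 40 mm (distance of screw_pot from where it was at the start of the episode above 0.04 m).
It also fails if it takes over 48 s, if anything falls off the work surface, if the arm or the gripper's body presses on something with over 40 N, if the wrist force passes 120 N, or if a joint passes its speed limit or range.

### The arm

A 7-joint arm with a two-finger parallel gripper is mounted at the origin on the work surface. World frame = base frame: x ahead of the robot, y to its left, z up, the work surface at z = 0. Lengths are in m, angles in rad, forces in N, time in s.
With the tool pointing down it reaches from about 0.4 to 0.875 m from the base axis. Payload 6.5 kg.
Tool frame: the origin (TCP) lies on the mounting face of the last link; the fingertips stand 166 mm ahead of it and the grasp point (between the pads) lies 147 mm ahead of it; x points along the fingers, z is the direction in which the jaws open and shut, and the axes are right-handed (so a half turn about x gives the same grasp; the last joint's range is limited). The gripper opens to 88 mm and grips with 3 to 60 N. Pads are 18 mm wide; open, the fingers measure 123 mm over their backs; the gripper's body (75 mm by 187 mm) begins 45 mm behind the grasp point.
Start: joints at [1.152, 0.536, -0.004, 1.538, 0.003, 1.067, -0.071], TCP at [0.225, -0.61, 0.405] pointing down, gripper open.
Joint ranges: [-2.7, 2.7], [-0.37, 2.16], [-1.27, 1.26], [0.24, 2.4], [-1.31, 4.45], [0.19, 1.91], [-2.76, 2.76]. Speed limits (rad/s): [2.39, 2.39, 3.14, 3.14, 3.14, 3.14, 3.14].

### API

Orientations are given as a rotation vector (axis times angle).
In Python, from rig import manip, kin, monitor, get_image gives the robot as it stands. The module is installed in compiled form; this text tells all that it offers. Calls block until the motion is done:
- manip.move_to(position, orientation): joint-space move of the TCP to a pose.
- manip.line_to(position, feed=0.15, orientation=None, guard=None): straight line of the TCP; orientation=None keeps the orientation; feed is the mean speed in m/s. With guard (N) it stops when the force on the tool has changed by that much, and returns True; else False.
- manip.move_j(angles): joint-space move.
- manip.command_gripper(opening, f_grip=None): opening from 0.0 (shut) to 1.0 (fully open); f_grip is the grip in N (None keeps the last); returns when the fingers have stopped.
- manip.hold(seconds).
- kin.inverse_kinematics(position, orientation): joint angles nearest the present ones, or None.
- monitor.get_state(): the state.
- get_image(name): name is "scene" or "top"; returns a dict with "img" (384x512x3 uint8, red, green, blue), "depth" (384x512 float32, m along the optical axis (not along the pixel's ray), 0 where there is no reading), "intrinsics" (3x3 intrinsics, pixels), "R" (3x3) and "t" (3): a world point X has camera coordinates R X + t. Camera axes: x right, y down, z forward; pixel columns grow to the right and rows downward; lengths in m; the calibration is good to about 2 mm. A picture is of the moment at which its call begins.
A pose or a line that the arm cannot do raises manip.MotionError and nothing moves.
- manip.hand_in(): hands the job in, once; it reports no verdict.
The state is a dict: "clock": time; "q": joint angles; "qd": joint speeds; "tau": joint torques, N m; "eef_pos": TCP position; "orientation": TCP orientation; "contact_force": force on the tool from outside, world axes, zero at the start; "torque": the same for the moment, N m; "opening": opening from 0.0 (shut) to 1.0 (fully open).
Only numpy, scipy, OpenCV 4.12 (cv2) and the standard library are available. Lean on these libraries where they do the work, as an engineer would, in place of code of your own. Each camera call takes 0.05 s, during which the arm holds its last target.

## Working session

There is one attempt and no reset: what is moved stays moved. The work goes in short steps, each a Python script; the robot and the scene stay as the last script left them, time stands still between calls to the robot, and variables do not carry over. Pictures are saved under pics/ and viewed, and the job is handed in when it is done.

```bash
mkdir -p pics
python3 - <<'E'
from rig import manip, kin, monitor, get_image
import cv2, numpy as np
for n in ("scene","top"):
    d=get_image(n); cv2.imwrite(f"pics/{n}0.png",d["img"][...,::-1]); np.savez(f"{n}0.npz",**d)
    print(n,d["intrinsics"].tolist(),d["R"].round(3).tolist(),d["t"].round(3).tolist())
s=monitor.get_state(); print({k:np.round(v,3) for k,v in s.items()})
E
```

```text
scene [[442.13033419060264, 0.0, 257.46930086458394], [0.0, 442.13033419060264, 191.00739403566274], [0.0, 0.0, 1.0]] [[-0.262, 0.965, 0.006], [0.63, 0.176, -0.757], [-0.731, -0.194, -0.654]] [0.151, -0.292, 1.759]
top [[364.895585454867, 0.0, 257.82247448559144], [0.0, 364.895585454867, 191.85663423109457], [0.0, 0.0, 1.0]] [[0.027, -0.999, 0.021], [-0.988, -0.03, -0.149], [0.149, -0.016, -0.989]] [-0.044, 0.603, 1.156]
{'clock': np.float64(0.1), 'q': array([ 1.152,  0.537, -0.004,  1.539,  0.003,  1.067, -0.071]), 'qd': array([ 0.   , -0.002,  0.001, -0.003,  0.   , -0.001,  0.001]), 'tau': array([ 3.0000e-03, -5.7208e+01,  9.9400e-01, -2.5223e+01, -5.6000e-02,
        1.3000e-02,  0.0000e+00]), 'eef_pos': array([ 0.224, -0.61 ,  0.404]), 'orientation': array([ 0.946,  1.357, -0.945]), 'contact_force': array([ 0.145, -0.604,  0.716]), 'torque': array([ 0.05 , -0.021, -0.04 ]), 'opening': np.float64(0.999)}
```

View pics/scene0.png

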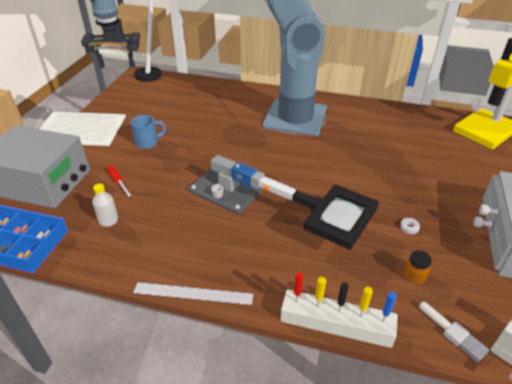

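View pics/top0.png

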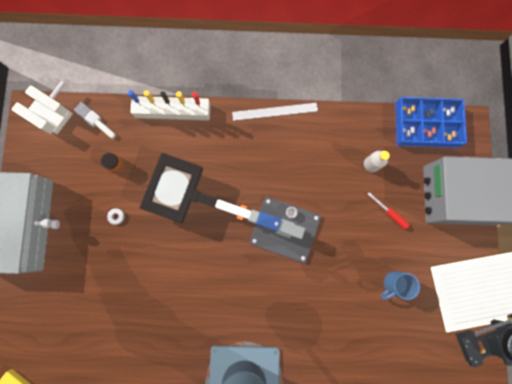

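The scene view shows the stand at about (225,185), with the collar at (245,175), the tube running to the head at (342,215), and the pot at (217,190). In the top view the collar is at (265,220), the orange button at (243,210), and the head at (172,188). I'll zoom in next.

Run:
```python
import cv2, numpy as np
a=cv2.imread("pics/top0.png")[140:270,130:330]; b=cv2.imread("pics/scene0.png")[145:255,180:390]
cv2.imwrite("pics/top0z.png",cv2.resize(a,None,fx=4,fy=4,interpolation=cv2.INTER_NEAREST))
cv2.imwrite("pics/scene0z.png",cv2.resize(b,None,fx=3.8,fy=3.8,interpolation=cv2.INTER_NEAREST))
```

```text
(no output)
```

View pics/top0z.png

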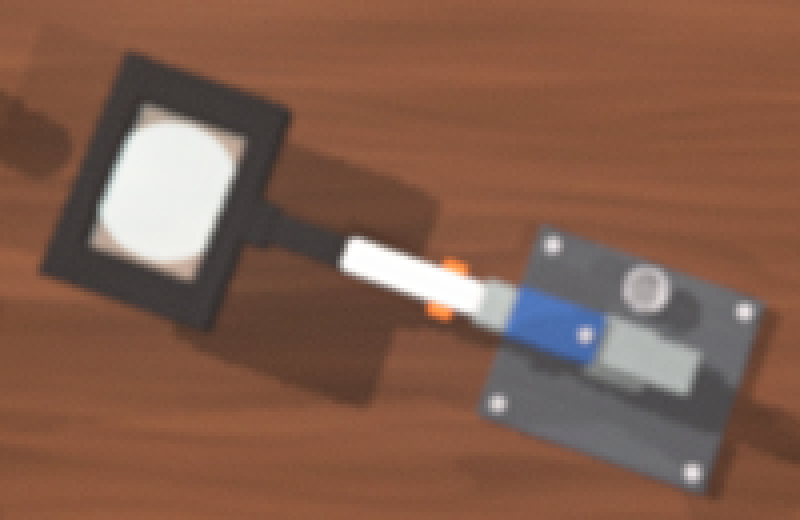

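View pics/scene0z.png

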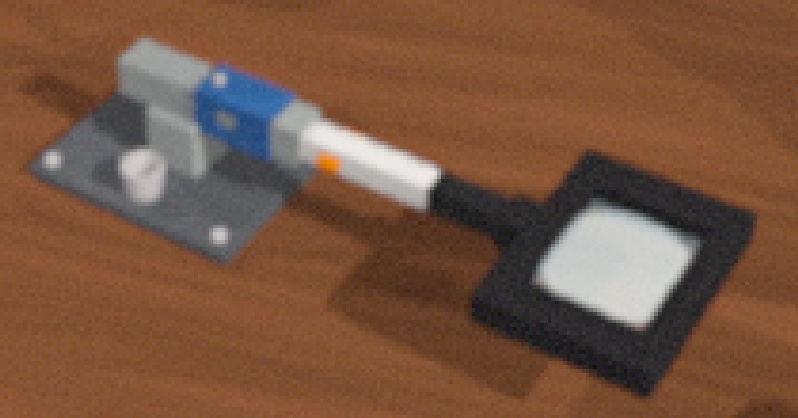

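```bash
cat > h.py <<'E'
import cv2, numpy as np
def load(n): 
    d=np.load(n); return {k:d[k] for k in d.files}
def ray(d,uv,z):
    uv=np.atleast_2d(uv).astype(float)
    k=np.linalg.inv(d["intrinsics"]); r=np.c_[uv,np.ones(len(uv))]@k.T@d["R"]
    c=-d["R"].T@d["t"]; return c+r*((z-c[2])/r[:,2:])
def blobs(m,roi,amin=4):
    mm=np.zeros_like(m,np.uint8); a,b,c,e=roi; mm[a:b,c:e]=m[a:b,c:e]
    n,l,s,ce=cv2.connectedComponentsWithStats(mm)
    return [(int(s[i,4]),ce[i],l==i) for i in range(1,n) if s[i,4]>=amin]
E
python3 - <<'E'
from h import *
for n,roi in (("top0.npz",(180,250,205,330)),("scene0.npz",(150,215,205,310))):
    d=load(n); I=d["img"]; H=cv2.cvtColor(I,cv2.COLOR_RGB2HSV); h,s,v=[H[...,i] for i in range(3)]
    M={"or":((h<18)&(s>190)&(v>190)),"blue":((h>100)&(h<125)&(s>120)),"white":((v>220)&(s<40))}
    for k,m in M.items():
        for a,c,l in blobs(m,roi):
            z={"or":.087,"blue":.106,"white":.097}[k]
            print(n,k,a,c.round(2),ray(d,c,z).round(4), "depthz")
            if k in("white","blue") and a>40:
                q=np.argwhere(l)[:,::-1]; print("  rect",cv2.minAreaRect(q.astype(np.float32)))
                P=ray(d,q,z)[:,:2]; print("  dir",np.linalg.svd(P-P.mean(0))[2][0], "ext",cv2.minAreaRect((P*1000).astype(np.float32)))
E
```

```text
top0.npz blue 240 [267.52 220.85] [[ 0.505  -0.0579  0.106 ]] depthz
  rect ((268.4434509277344, 221.1584014892578), (21.390993118286133, 12.377177238464355), 19.653823852539062)
  dir [-0.32272812 -0.94649171] ext ((504.18707275390625, -60.74839401245117), (65.84890747070312, 38.31261444091797), 72.02108764648438)
top0.npz white 284 [233.06 208.73] [[0.5404 0.0502 0.097 ]] depthz
  rect ((233.2194061279297, 208.80178833007812), (35.77223205566406, 7.975602149963379), 19.29004669189453)
  dir [0.30505626 0.95233433] ext ((540.189453125, 49.852352142333984), (112.07575988769531, 24.936832427978516), 72.33727264404297)
top0.npz white 4 [315.5 217.5] [[ 0.5204 -0.2082  0.097 ]] depthz
scene0.npz or 11 [265.64 187.64] [[0.5475 0.0168 0.087 ]] depthz
scene0.npz blue 310 [242.97 174.02] [[ 0.5268 -0.0585  0.106 ]] depthz
  rect ((242.03448486328125, 173.913818359375), (23.026222229003906, 18.012447357177734), 21.801410675048828)
  dir [0.90027299 0.43532579] ext ((526.7320556640625, -58.115875244140625), (90.19452667236328, 76.18421173095703), 72.61943054199219)
scene0.npz white 158 [277.45 185.27] [[0.5393 0.0501 0.097 ]] depthz
  rect ((277.188232421875, 185.05294799804688), (33.76095962524414, 4.996233940124512), 22.833654403686523)
  dir [0.31147328 0.95025491] ext ((538.0479736328125, 47.79323196411133), (106.36619567871094, 21.052593231201172), 71.51994323730469)
```

Run:
```python
from h import *
yd=np.array([.308,.9514]); yd/=np.linalg.norm(yd); xd=np.array([yd[1],-yd[0]])
c0=np.array([.540,.050])
f=lambda P:((P[:,:2]-c0)@np.c_[xd,yd]*1000).round(1)
d=load("top0.npz");I=d["img"].astype(float)
# orange weight : R-B high, G mid
w=np.clip((I[...,0]-I[...,2]-110),0,None); w[:,:232]=0;w[:,256:]=0;w[:197]=0;w[225:]=0
print(w[200:222,236:252].astype(int))
for a,c,l in blobs((w>0),(197,225,232,256),3):
    ww=w*l; p=np.argwhere(l); W=ww[l]; c=(p*W[:,None]).sum(0)/W.sum()
    print(a,c[::-1],ray(d,c[::-1],.09).round(4),f(ray(d,c[::-1],.09)))
d=load("scene0.npz");I=d["img"].astype(float)
w=np.clip((I[...,0]-I[...,2]-120),0,None); w[:,:255]=0;w[:,285:]=0;w[:170]=0;w[200:]=0
for a,c,l in blobs((w>0),(170,200,255,285),2):
    p=np.argwhere(l); W=w[l]; c=(p*W[:,None]).sum(0)/W.sum()
    print('scene',a,c[::-1],ray(d,c[::-1],.087).round(4),f(ray(d,c[::-1],.087)))
# axial luminance profile along tube top in both views
for n in("top0.npz","scene0.npz"):
    d=load(n);G=d["img"].astype(np.float32)
    for s in range(-150,75,3):
        P=np.r_[c0+yd*s/1000,.097 if s>-58 else .102]; C=d["R"]@P+d["t"];u=d["intrinsics"]@C;u=u[:2]/u[2]
        print(n[0],s,cv2.getRectSubPix(G,(1,1),(float(u[0]),float(u[1])))[0,0].astype(int) if 0 else [int(cv2.remap(G[...,k],np.float32([[u[0]]]),np.float32([[u[1]]]),1)[0,0]) for k in range(3)],end="; ")
    print()
```

```text
[[ 0  0  0  0  0  0  0  0  0  0  0  0  0  0  0  0]
 [ 0  0  0  0  0  0  0  0  0  0  0  0  0  0  0  0]
 [ 0  0  0  0  0  0  0  0  0  0  0  0  0  0  0  0]
 [ 0  0  0  0  0  0  0  0  0  0  0  0  0  0  0  0]
 [ 0  0  0  0  0  0  6  0  0  0  0  0  0  0  0  0]
 [ 0  0  0  0  0 51 65 59 36  9  0  0  0  0  0  0]
 [ 0  0  0  0  0 33 58 67 70 65 31  0  0  0  0  0]
 [ 0  0  0  0  0  0  0  8 40 60 50  0  0  0  0  0]
 [ 0  0  0  0  0  0  0  0  0  0  3  0  0  0  0  0]
 [ 0  0  0  0  0  0  0  0  0  0  0  0  0  0  0  0]
 [ 0  0  0  0  0  0  0  0  0  0  0  0  0  0  0  0]
 [ 0  0  0  0  0  0  0  0  0  0  0  0  0  0  0  0]
 [ 0  0  0  0  0  0  0  0  0  0  0  0  0  0  0  0]
 [ 0  0  0  0  0  0  0  0  0  0  0  0  0  0  0  0]
 [ 0  0  0  0  0  0  0  0  0  0  0  0  0  0  0  0]
 [ 0  0  0  0  0  0  0  0  0  0  0  0  0  0  0  0]
 [ 0 48 44 18  0  0  0  0  0  0  0  0  0  0  0  0]
 [ 0 65 74 66 57 40  8  0  0  0  0  0  0  0  0  0]
 [ 0 22 58 68 74 74 52  0  0  0  0  0  0  0  0  0]
 [ 0  0  0  9 40 48 14  0  0  0  0  0  0  0  0  0]
 [ 0  0  0  0  0  0  0  0  0  0  0  0  0  0  0  0]
 [ 0  0  0  0  0  0  0  0  0 
[... 2892 characters left out ...]
 231, 229]; s -21 [235, 232, 228]; s -18 [234, 232, 228]; s -15 [235, 231, 230]; s -12 [235, 231, 228]; s -9 [234, 231, 229]; s -6 [235, 232, 229]; s -3 [235, 231, 229]; s 0 [235, 231, 229]; s 3 [234, 232, 229]; s 6 [234, 231, 228]; s 9 [236, 233, 229]; s 12 [235, 232, 228]; s 15 [235, 232, 228]; s 18 [234, 231, 228]; s 21 [234, 231, 228]; s 24 [235, 231, 229]; s 27 [234, 231, 228]; s 30 [234, 231, 229]; s 33 [234, 230, 227]; s 36 [234, 231, 228]; s 39 [234, 230, 228]; s 42 [235, 232, 229]; s 45 [236, 233, 230]; s 48 [234, 230, 227]; s 51 [220, 216, 214]; s 54 [181, 178, 174]; s 57 [113, 110, 108]; s 60 [58, 53, 56]; s 63 [48, 46, 49]; s 66 [47, 48, 49]; s 69 [49, 48, 48]; s 72 [43, 45, 47];
```

```bash
cat >> h.py <<'E'
from scipy.spatial.transform import Rotation as Rn
yd=np.array([.308,.9514]); yd/=np.linalg.norm(yd); xd=np.array([yd[1],-yd[0]])
O=np.array([.540,.050])+xd*.0006-yd*.0575   # mouth
def ori(sg):
    z=np.r_[xd*sg,0]; x=np.array([0,0,-1.]); return Rn.from_matrix(np.c_[x,np.cross(z,x),z]).as_rotvec()
def pos(x,y,z): return np.r_[O+xd*x+yd*y,z]   # sleeve-frame
def sf(v): v=np.asarray(v); return np.array([v[:2]@xd,v[:2]@yd,v[2]])
E
python3 - <<'E'
from h import *
from rig import manip,kin,monitor
print(O)
for s in(1,-1):
    print(s,ori(s).round(3),kin.inverse_kinematics(pos(0,.041,.33),ori(s)),kin.inverse_kinematics(pos(0,.117,.232),ori(s)))
E
```

```text
[ 0.52286106 -0.00488959]
1 [ 0.246  1.557 -0.246] [ 0.25751964  0.49750618 -0.52098726  1.87910456  0.32211972  0.84855956
 -0.73980007] [ 0.07799446  0.69188231 -0.46401342  1.84144637  0.45106487  0.71416809
 -0.95379118]
-1 [-2.052  0.324  2.052] [ 0.62738484  0.70590499 -1.07474516  1.85978946  0.72693305  1.03230419
  2.07531369] [ 0.4696844   0.95971679 -1.08217686  1.81951631  1.0028411   1.03111263
  1.79671567]
```

Run:
```python
from h import *
from rig import manip,kin,monitor,get_image
manip.move_to(pos(0,.041,.33),ori(1))
g=manip.line_to(pos(0,.041,.232),feed=.08,guard=8); print("guard",g)
manip.hold(.2)
s=monitor.get_state(); print(s["clock"],s["eef_pos"]-pos(0,.041,.232),sf(s["contact_force"]))
for n in("top","scene"):
    d=get_image(n); np.savez(n+"1.npz",**d); cv2.imwrite(f"pics/{n}1.png",cv2.resize(d["img"][140:270,150:350][...,::-1] if n=="top" else d["img"][125:235,200:360][...,::-1],None,fx=4,fy=4))
```

```text
guard False
4.225 [ 1.50210607e-04 -7.51638537e-06  3.60332150e-04] [ 0.72515226 -0.57750297 -0.60936798]
```

View pics/scene1.png

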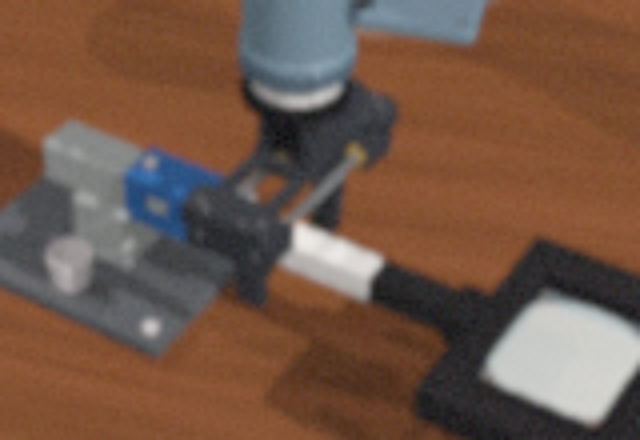

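View pics/top1.png

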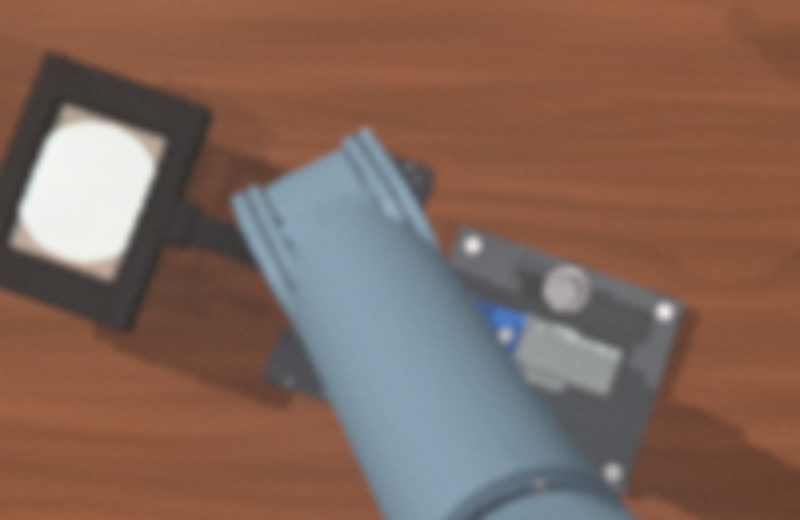

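The fingers straddle the tube at the buttons, with the finger at about (235,235) in the scene crop, and the mouth is clear. I'll close gently in stages.

Run:
```python
from h import *
from rig import manip,kin,monitor
def st(t):
    s=monitor.get_state(); print(t,round(s["clock"],2),"op",(s["opening"]*88).round(2),"F",sf(s["contact_force"]).round(2))
st("0")
manip.command_gripper(.53,f_grip=5); st("47mm")
for o in (.42,.34):
    manip.command_gripper(o,f_grip=5); manip.hold(.1); st(o)
manip.command_gripper(0.0,f_grip=6); manip.hold(.2); st("shut6")
```

```text
Traceback (most recent call last):
AttributeError: 'float' object has no attribute 'round'
```

```bash
cat >> h.py <<'E'
def st(t):
    from rig import monitor
    s=monitor.get_state(); print(t,round(s["clock"],2),"op",round(float(s["opening"])*88,2),"F",sf(s["contact_force"]).round(2),"p",(np.array([*((s["eef_pos"][:2]-O)@np.c_[xd,yd]),s["eef_pos"][2]])*1000).round(2))
    return s
E
python3 - <<'E'
from h import *
from rig import manip
st("0")
manip.command_gripper(.53,f_grip=5); st("47mm")
for o in (.42,.34):
    manip.command_gripper(o,f_grip=5); manip.hold(.1); st(o)
manip.command_gripper(0.0,f_grip=6); manip.hold(.2); st("shut6")
E
```

```text
0 4.33 op 87.97 F [-0.56 -0.24  0.8 ] p [7.000e-02 4.099e+01 2.322e+02]
47mm 5.08 op 46.76 F [-0.39 -0.51  0.27] p [2.0000e-02 4.1010e+01 2.3201e+02]
0.42 5.53 op 37.39 F [0.07 0.2  0.17] p [2.0000e-02 4.1010e+01 2.3201e+02]
0.34 5.94 op 30.11 F [-0.8   0.41 -0.54] p [1.0000e-02 4.1010e+01 2.3201e+02]
shut6 6.4 op 24.2 F [ 1.28 -0.57 -0.21] p [6.0000e-02 4.1010e+01 2.3202e+02]
```

Run:
```python
from h import *
from rig import manip
for y in (.028,.022,.018,.0155,.013):
    g=manip.line_to(pos(0,y,.232),feed=.02,guard=7); st((y,g))
    if g: break
```

```text
(0.028, False) 7.2 op 24.16 F [ 2.23  0.54 -0.34] p [1.3000e-01 2.7530e+01 2.3202e+02]
(0.022, False) 7.65 op 23.94 F [ 1.97  0.87 -1.47] p [1.3000e-01 2.1580e+01 2.3202e+02]
(0.018, False) 8.0 op 24.23 F [ 1.84  0.58 -1.77] p [1.6000e-01 1.7680e+01 2.3206e+02]
(0.0155, False) 8.28 op 23.82 F [ 3.48  1.46 -1.1 ] p [1.2000e-01 1.5310e+01 2.3204e+02]
(0.013, False) 8.55 op 24.25 F [ 2.99  2.74 -2.17] p [1.2000e-01 1.2760e+01 2.3205e+02]
```

Run:
```python
from h import *
from rig import get_image
d=get_image("scene"); np.savez("scene2.npz",**d)
cv2.imwrite("pics/scene2.png",cv2.resize(d["img"][125:245,200:380][...,::-1],None,fx=4,fy=4,interpolation=cv2.INTER_CUBIC))
# grip-band start along top of tube, scene view
G=d["img"].mean(2).astype(np.float32)
for y in range(60,125,3):
    C=d["R"]@pos(0,y/1000,.097)+d["t"];u=d["intrinsics"]@C;u=u[:2]/u[2]
    print(y,int(cv2.remap(G,np.float32([[u[0]]]),np.float32([[u[1]]]),1)[0,0]),end="; ")
st("")
```

```text
60 219; 63 216; 66 217; 69 218; 72 218; 75 220; 78 218; 81 198; 84 157; 87 93; 90 50; 93 44; 96 46; 99 44; 102 46; 105 45; 108 47; 111 47; 114 43; 117 45; 120 47; 123 48;  8.6 op 23.72 F [ 3.04  2.05 -1.61] p [1.1000e-01 1.2810e+01 2.3205e+02]
```

View pics/scene2.png

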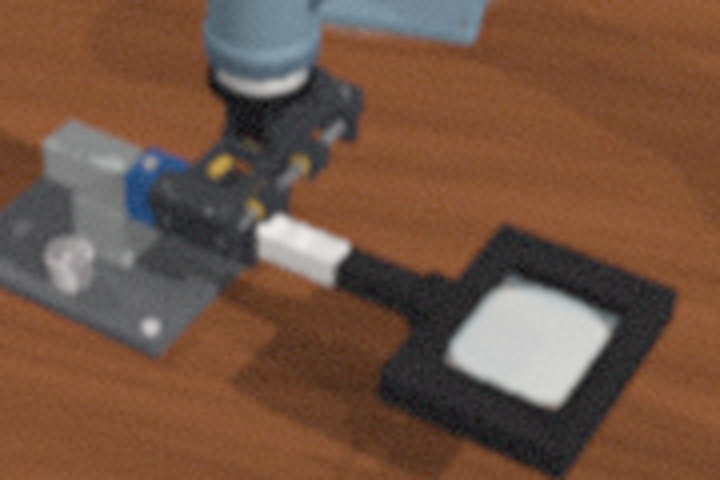

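Pinched travel worked: the grip band's start edge moved from y≈113.5 to ≈85 mm, so the tube followed by 28 mm. I'll go 1.5 mm further, release, and check that the buttons stay caught.

Run:
```python
from h import *
from rig import manip,get_image
g=manip.line_to(pos(0,.0115,.232),feed=.02,guard=5); st(("push",g))
manip.hold(.3)
manip.command_gripper(.65); st("open")
g=manip.line_to(pos(0,.115,.232),feed=.1,guard=8); st(("band",g))
for n in("top","scene"):
    d=get_image(n); np.savez(n+"3.npz",**d)
    cv2.imwrite(f"pics/{n}3.png",cv2.resize(d["img"][140:270,150:350][...,::-1] if n=="top" else d["img"][125:235,200:360][...,::-1],None,fx=4,fy=4,interpolation=cv2.INTER_CUBIC))
```

```text
('push', False) 8.85 op 24.1 F [ 3.59  1.67 -0.73] p [6.0000e-02 1.1460e+01 2.3204e+02]
open 9.79 op 57.42 F [-0.03 -0.08  0.32] p [-3.0000e-02  1.1390e+01  2.3197e+02]
('band', False) 10.97 op 57.27 F [-0.43 -0.12 -0.5 ] p [2.0000e-01 1.1409e+02 2.3187e+02]
```

View pics/scene3.png

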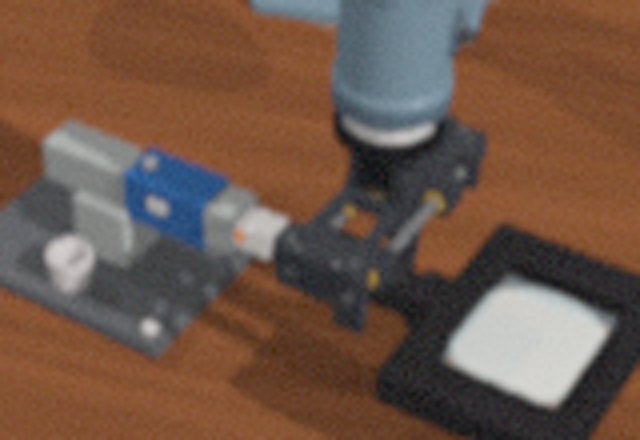

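View pics/top3.png

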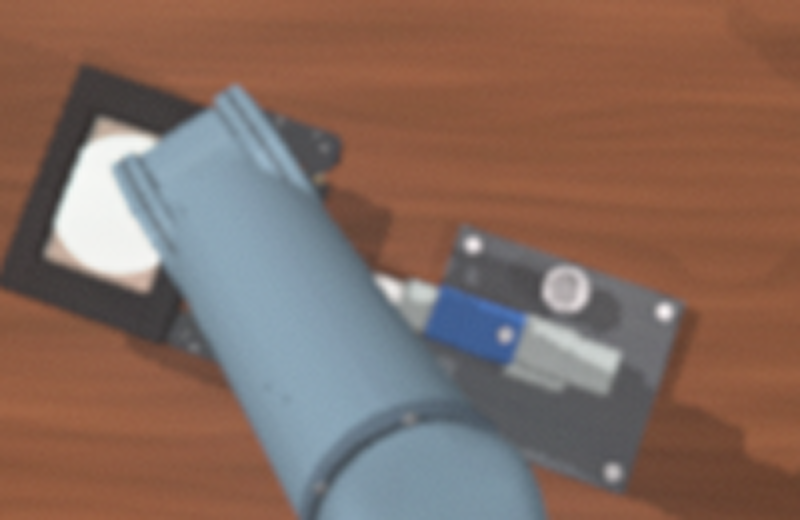

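The far button's orange shows flush at the mouth at (240,235), and the pads are on the ribbed band. Next I grip the band and push in.

Run:
```python
from h import *
from rig import manip,get_image
manip.command_gripper(0.0,f_grip=25); manip.hold(.2); st("grip")
g=manip.line_to(pos(0,.080,.232),feed=.03,guard=9); st(("in",g))
y=.080
while not g and y>.030:
    y-=.003
    g=manip.line_to(pos(0,y,.232),feed=.01,guard=6); s=st((round(y,4),g))
    if sf(s["contact_force"])[1]>8: break
```

```text
grip 11.88 op 23.63 F [-1.45 -0.07  2.21] p [-1.5000e-01  1.1499e+02  2.3200e+02]
('in', True) 12.21 op 23.57 F [0.18 0.69 3.45] p [ -0.27 114.36 231.99]
```

Run:
```python
from h import *
from rig import manip,get_image
st("now"); manip.hold(.2); st("hold")
for i in range(4):
    y=.1140-.0005*i
    g=manip.line_to(pos(0,y,.232),feed=.005,guard=8); st((round(y,4),g))
    if g: break
d=get_image("top"); np.savez("top4.npz",**d)
cv2.imwrite("pics/top4.png",cv2.resize(d["img"][190:240,220:300][...,::-1],None,fx=9,fy=9,interpolation=cv2.INTER_NEAREST))
```

```text
now 12.21 op 23.57 F [0.18 0.69 3.45] p [ -0.27 114.36 231.99]
hold 12.41 op 23.91 F [ 1.39 -0.41  4.79] p [ -0.26 114.42 231.95]
(0.114, False) 12.79 op 23.93 F [0.8  2.49 1.25] p [-1.0000e-02  1.1436e+02  2.3201e+02]
(0.1135, False) 13.04 op 23.52 F [ 1.89  5.13 -0.99] p [-7.0000e-02  1.1419e+02  2.3201e+02]
(0.113, False) 13.29 op 23.81 F [ 1.68  5.57 -2.08] p [-9.0000e-02  1.1405e+02  2.3199e+02]
(0.1125, False) 13.54 op 23.7 F [ 1.88  7.62 -2.4 ] p [-8.0000e-02  1.1374e+02  2.3199e+02]
```

View pics/top4.png

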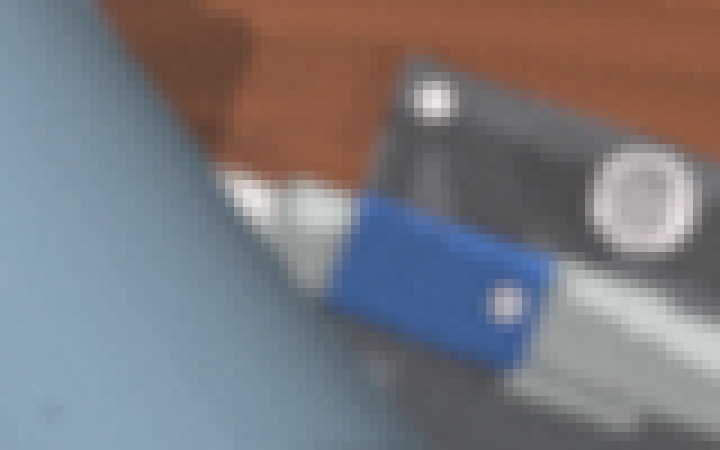

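Resistance has reached 7.6 N with about 1.2 mm of lag. That could be stiction or a snagged near button, which the arm hides. I'll back off, clear the view and check before pushing harder.

Run:
```python
from h import *
from rig import manip,get_image,monitor
manip.command_gripper(.6); s=st("open")
p=s["eef_pos"].copy(); p[2]=.33
manip.line_to(p,feed=.12)
q=np.array(monitor.get_state()["q"]); q[0]-=.4; manip.move_j(q); st("away")
for n,(a,b,c,e),f in(("top",(195,245,210,300),8),("scene",(160,200,215,295),9)):
    d=get_image(n); np.savez(n+"5.npz",**d)
    cv2.imwrite(f"pics/{n}5.png",cv2.resize(d["img"][a:b,c:e][...,::-1],None,fx=f,fy=f,interpolation=cv2.INTER_NEAREST))
```

```text
open 14.19 op 52.74 F [-0.44  0.4   0.27] p [  0.   112.37 231.97]
away 16.06 op 52.87 F [ 1.2  -0.43 -0.35] p [-142.67  283.83  328.78]
```

View pics/top5.png

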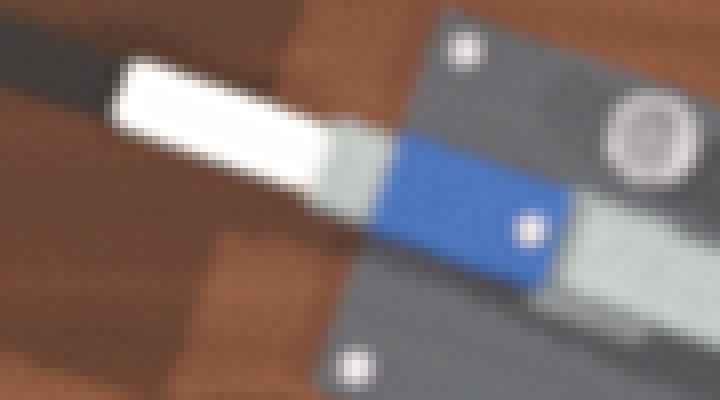

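View pics/scene5.png

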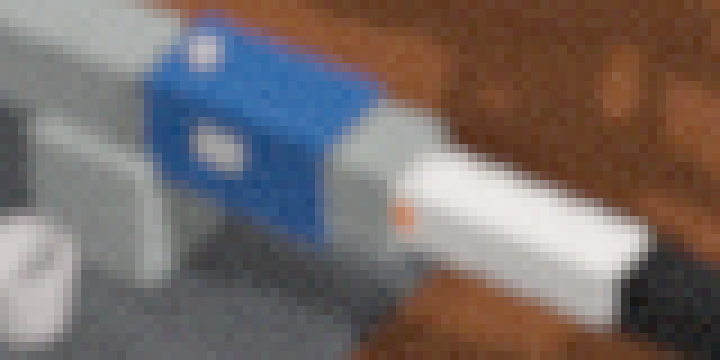

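From above, no orange protrudes on either side; in the scene view only a sliver of the flush far button shows at (402,215). So both buttons are caught and the resistance was friction. I'll locate the window before resuming.

Run:
```python
from h import *
d=load("scene5.npz"); I=d["img"]; H=cv2.cvtColor(I,cv2.COLOR_RGB2HSV)
m=((H[...,1]<90)&(H[...,2]>105))
for a,c,l in blobs(m.astype(np.uint8),(172,181,234,246),3):
    r=d["R"].T@np.linalg.inv(d["intrinsics"])@np.r_[c,1]; C=-d["R"].T@d["t"]
    n=np.r_[xd,0]
    for x in (.012,.0195):
        P=C+r*((np.r_[O,0]@n+x-C@n)/(r@n)); print(a,c,x,((P[:2]-O)@yd*1000).round(1),P[2].round(4))
for n in("top5.npz","scene5.npz"):
    d=load(n);G=d["img"].mean(2).astype(np.float32)
    for y0,y1,z in((-6,8,.099),(75,95,.097),(-32,-18,.106),(-105,-85,.106)):
        L=[]
        for y in range(y0,y1,2):
            u=d["intrinsics"]@(d["R"]@pos(0,y/1000,z)+d["t"]);u=u[:2]/u[2]; L.append((y,int(cv2.remap(G,np.float32([[u[0]]]),np.float32([[u[1]]]),1)[0,0])))
        print(n,L)
```

```text
28 [238.82142857 176.03571429] 0.012 -71.2 0.0832
28 [238.82142857 176.03571429] 0.0195 -65.8 0.0907
top5.npz [(-6, 196), (-4, 197), (-2, 200), (0, 212), (2, 225), (4, 239), (6, 248)]
top5.npz [(75, 253), (77, 254), (79, 254), (81, 254), (83, 232), (85, 195), (87, 131), (89, 86), (91, 63), (93, 60)]
top5.npz [(-32, 129), (-30, 129), (-28, 130), (-26, 140), (-24, 152), (-22, 168), (-20, 181)]
top5.npz [(-105, 198), (-103, 194), (-101, 182), (-99, 169), (-97, 154), (-95, 142), (-93, 135), (-91, 143), (-89, 164), (-87, 197)]
scene5.npz [(-6, 171), (-4, 179), (-2, 189), (0, 200), (2, 211), (4, 221), (6, 227)]
scene5.npz [(75, 229), (77, 226), (79, 211), (81, 184), (83, 146), (85, 104), (87, 67), (89, 52), (91, 46), (93, 46)]
scene5.npz [(-32, 113), (-30, 115), (-28, 120), (-26, 130), (-24, 142), (-22, 153), (-20, 162)]
scene5.npz [(-105, 168), (-103, 162), (-101, 157), (-99, 146), (-97, 133), (-95, 134), (-93, 137), (-91, 151), (-89, 163), (-87, 166)]
```

Run:
```python
from h import *
from rig import manip,get_image
manip.move_to(pos(0,.115,.33),ori(1))
manip.line_to(pos(0,.115,.232),feed=.12,guard=8); manip.hold(.1); st("down")
manip.command_gripper(0.0,f_grip=20); manip.hold(.1); st("grip")
for y in (.113,.111,.107,.100):
    g=manip.line_to(pos(0,y,.232),feed=.015,guard=11); st((y,g))
    if g: break
```

```text
down 18.12 op 52.9 F [ 0.58  0.36 -0.83] p [  0.36 115.27 232.88]
grip 18.76 op 23.92 F [-1.88 -0.95  3.03] p [-1.6000e-01  1.1504e+02  2.3210e+02]
(0.113, False) 19.04 op 23.48 F [-1.58  4.51 -1.38] p [ -0.26 114.41 232.13]
(0.111, False) 19.32 op 23.42 F [-1.28  7.49 -1.26] p [ -0.28 112.73 232.13]
(0.107, False) 19.74 op 23.78 F [-1.55  6.06 -1.07] p [ -0.3  108.73 232.14]
(0.1, False) 20.36 op 23.86 F [-0.72  5.97 -1.54] p [-2.3000e-01  1.0175e+02  2.3214e+02]
```

Steady sliding takes about 6 N. I'll continue to just before the window zone, then go in small steps.

Run:
```python
from h import *
from rig import manip,get_image
g=manip.line_to(pos(0,.078,.232),feed=.03,guard=7); st(("fast",g))
y=.078; 
while y>.035 and not g:
    y-=.002
    g=manip.line_to(pos(0,y,.232),feed=.012,guard=4); s=st((round(y,4),g))
    if sf(s["contact_force"])[1]>8.5: print("high"); break
```

```text
('fast', False) 21.24 op 23.64 F [-1.06  5.9  -0.71] p [-1.7000e-01  7.9580e+01  2.3213e+02]
(0.076, False) 21.56 op 23.8 F [-1.11  6.91 -0.75] p [-1.7000e-01  7.7780e+01  2.3212e+02]
(0.074, False) 21.88 op 23.77 F [ 0.22  6.05 -1.35] p [-1.7000e-01  7.5810e+01  2.3213e+02]
(0.072, False) 22.19 op 23.68 F [-0.65  6.4  -2.33] p [-1.6000e-01  7.3810e+01  2.3212e+02]
(0.07, False) 22.51 op 23.66 F [-0.53  7.19 -1.8 ] p [-1.5000e-01  7.1780e+01  2.3215e+02]
(0.068, False) 22.82 op 23.61 F [-0.46  6.34 -1.68] p [-1.4000e-01  6.9810e+01  2.3212e+02]
(0.066, False) 23.14 op 23.9 F [-1.01  6.78 -1.67] p [-1.3000e-01  6.7750e+01  2.3213e+02]
(0.064, False) 23.46 op 23.64 F [-1.38  6.99 -2.36] p [-1.2000e-01  6.5760e+01  2.3212e+02]
(0.062, False) 23.77 op 23.89 F [-0.61  5.98 -1.9 ] p [-1.4000e-01  6.3780e+01  2.3211e+02]
(0.06, False) 24.09 op 23.52 F [-0.32  6.26 -2.52] p [-1.1000e-01  6.1760e+01  2.3212e+02]
(0.058, False) 24.41 op 23.63 F [-0.02  6.12 -1.35] p [-1.1000e-01  5.9780e+01  2.3212e+02]
(0.056, False) 24.73 op 23.71 F [-0.23  6.35 -1.66] p [-9.0000e-02  5.7740e+01  2.3211e+02]
(0.054, False) 25.04 op 23.57 F [-0.95  6.32 -1.88] p [-9.0000e-02  5.5770e+01  2.3212e+02]
(0.052, False) 25.36 op 23.38 F [-0.59  6.08 -2.26] p [-9.0000e-02  5.3810e+01  2.3212e+02]
(0.05, False) 25.68 op 24.13 F [-0.46  6.71 -1.97] p [-1.1000e-01  5.1780e+01  2.3209e+02]
(0.048, False) 25.99 op 23.53 F [-1.25  3.6   1.69] p [4.000e-02 4.832e+01 2.321e+02]
(0.046, True) 26.23 op 23.48 F [ 0.66 -0.95  4.1 ] p [1.0000e-02 4.6610e+01 2.3208e+02]
```

The force dropped at y≈48 mm (tube ≈ -66), which matches the window estimate. Checking by picture.

Run:
```python
from h import *
from rig import get_image
st("")
for n,(a,b,c,e),f in(("top",(195,245,210,300),8),("scene",(160,200,215,295),9)):
    d=get_image(n); np.savez(n+"6.npz",**d)
    cv2.imwrite(f"pics/{n}6.png",cv2.resize(d["img"][a:b,c:e][...,::-1],None,fx=f,fy=f,interpolation=cv2.INTER_NEAREST))
st("")
```

```text
26.23 op 23.48 F [ 0.66 -0.95  4.1 ] p [1.0000e-02 4.6610e+01 2.3208e+02]
 26.33 op 23.87 F [ 0.16 -1.88  6.06] p [  0.    46.68 232.06]
```

View pics/scene6.png

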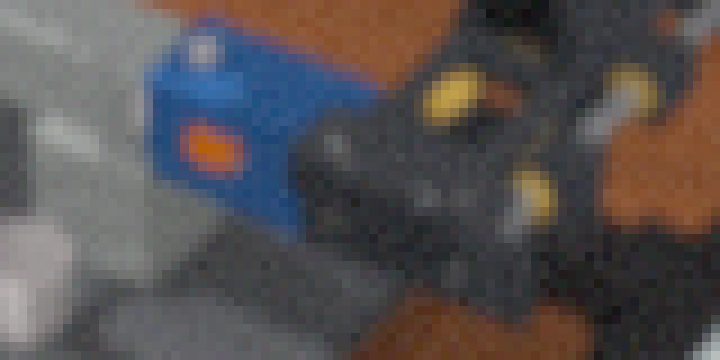

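The window at (212,150) is now filled with orange, so the far button has popped out. I'll release, retreat and check the near side.

Run:
```python
from h import *
from rig import manip,get_image,monitor
manip.command_gripper(.6); s=st("open")
p=s["eef_pos"].copy(); p[2]=.33
manip.line_to(p,feed=.12)
q=np.array(monitor.get_state()["q"]); q[0]-=.45; manip.move_j(q); st("away")
for n,(a,b,c,e),f in(("top",(195,245,210,300),8),("scene",(160,200,215,295),9)):
    d=get_image(n); np.savez(n+"7.npz",**d)
    cv2.imwrite(f"pics/{n}7.png",cv2.resize(d["img"][a:b,c:e][...,::-1],None,fx=f,fy=f,interpolation=cv2.INTER_NEAREST))
I=load("top7.npz")["img"].astype(int); J=load("top5.npz")["img"].astype(int)
w=(I[...,0]-I[...,2])-(J[...,0]-J[...,2])
print(w[212:236,258:284])
```

```text
open 26.93 op 52.95 F [ 0.26 -0.67 -0.22] p [ -0.62  47.7  231.75]
away 28.84 op 53.0 F [1.09 0.16 0.41] p [-137.95  242.6   328.89]
[[-4 -9 -5 -2 -1 -1 -1  1 -3 -1  0 -1 -1 -1  0 -1  0 -1  2  0  0  1  0 -1
   0  1]
 [-1 -2 -1 -3 -1 -2 -1  1 -2  1 -1 -2  0 -2  2  0 -2 -1  0  1  0  2  0  0
   0  1]
 [ 0  0 -1 -2 -4 -1 -1 -2 -1 -1 -1 -1  3  8 11 10  4 -2 -2  0 -1  1 -1  0
  -1  0]
 [ 0 -1 -2 -1 -1 -2 -3 -1 -3 -1 -3 -2  7 23 31 25 12  3  3 -1  0  1 -1 -1
  -1 -2]
 [-2 -2 -1 -2 -3 -3 -2 -3 -2 -2 -1 -1  4 19 26 20 10  8  7  1 -1  0 -1 -2
   0  0]
 [-2 -1 -3 -2 -2 -1 -1 -2 -2 -2 -1 -1 -1  4  7  5  7  5  3  0 -1 -1  2 -1
  -1 -1]
 [-1 -3 -3 -1 -2 -3 -3  0 -1 -2 -2 -3 -2 -3 -1 -2 -3  0  0 -1 -1 -2 -1 -1
   0  1]
 [-1 -2 -3 -3 -2 -2 -2 -2 -3 -2 -2 -1 -1 -3 -2  0 -2 -2 -2 -1 -1 -1 -1 -1
  -1  1]
 [-3  0 -2 -1 -3 -1 -2 -2 -3 -1 -1 -2 -3 -3 -1 -3 -1 -1 -2 -3 -2 -2 -1 -2
   1  0]
 [-2 -1 -3 -1 -3 -4 -1 -1 -1 -3 -2 -2 -3 -1 -2 -2 -2 -1 -2 -1  0 -4 -1 -1
   1 -1]
 [-3 -4 -2 -1 -3 -2 -3 -3 -1 -2 -1 -2 -3  1 -1 -2 -2  0  0  0 -1 -2 -1  0
   0 -1]
 [ 0 -2 -3 -2 -1 -2 -2 -3 -2 -3 -2 -1 -2 -2 -2 -1 -1  
[... 325 characters left out ...]
-1 -3 -2 -3  1 -2  0  0 -2
  -1 -1]
 [-1 -2  0  1 -3 -1 -1  8 33 68 87 82 59 36 16  2 -2 -3 -1 -1  0  0  0  1
  -1  1]
 [-1 -1  0 -1  1  0  0  3 16 43 68 74 71 54 28  5 -2 -1 -1 -1 -2  1  0 -1
   0  0]
 [-1 -1  0 -1  0  0 -2 -2  0  8 21 30 39 38 21  5 -1  0 -1 -1  1  0  0  0
  -2 -2]
 [ 0 -1  1  0 -2  0 -1  0 -2 -3 -1  2  7 10  3 -1 -3  1  1  1 -2  0  1  0
   1 -1]
 [-1  0 -1  1  1  0  2  1 -2 -1 -1 -2 -2 -1 -2 -1  1  1  0  0  0  0 -1  0
   0 -1]
 [ 0 -1  0  0  0 -2 -1  1  1  0  0  1 -1 -1  0 -1  0 -2 -2  1 -2  1  0 -1
   0 -1]
 [ 0 -1 -1  0  0 -1  1 -1 -1 -2 -1  0 -1 -2 -1 -1 -1  1 -1 -1  0 -2  1  0
   0  0]
 [ 0  0 -1  0 -1  1 -2  0 -1 -1 -1  2  0  1  0 -1  1 -1  0  0  0  0 -1  0
   0  1]]
```

View pics/top7.png

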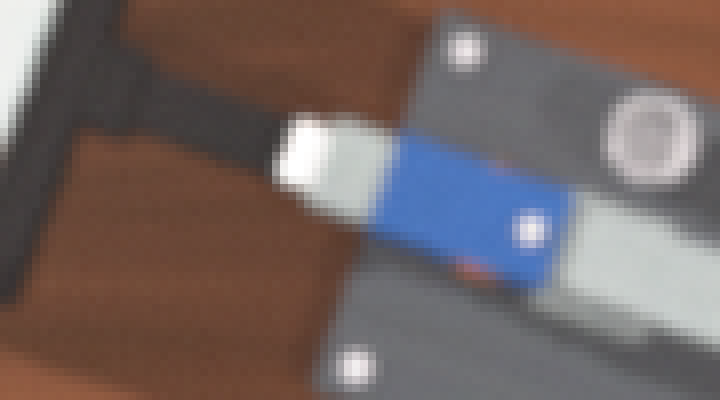

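View pics/scene7.png

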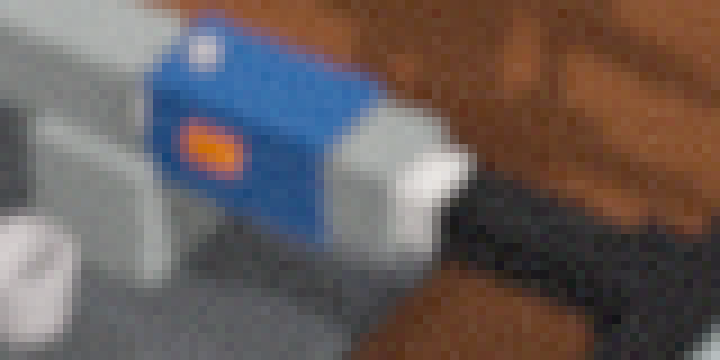

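Orange now sticks out beyond the collar on both sides in the top view, near at (475,268) and far at (500,165). The scene view shows the far window full at (212,148). The robot is clear, so I'm handing in.

Run:
```python
from h import *
from rig import manip
manip.hand_in(); st("done")
```

```text
the job is handed in; nothing more can be done
the job is handed in; nothing more can be done
```

The arm is back in its sleeve with both spring buttons popped out through the collar's windows. I handed the job in at about 29 s of the 48 s allowed.

- **Feeding in:** I pinched both buttons flush at 6 N (24.2 mm across the fingers). I then slid them about 29.5 mm, until they were caught under the mouth, and let go. A picture confirmed neither button stuck out.
- **Pushing in:** I gripped the ribbed band and pushed at about 6 N. Near 66 mm past the mouth the resistance dropped, so I released and backed away.
- **Interruption:** the first push on the band tripped my 9 N force limit, and a slow retry reached 7.6 N. I let go and looked before pushing again. Both buttons were flush and inside, so it was just friction.
- **Last checks:** after backing off, the top view showed orange outside the collar on both sides, and the scene view showed the far window filled. The tool force was back to about 1 N, with the robot clear of everything. The pot had not moved in these pictures.
- **Not checked:** I did not tug the arm to test the lock. I also did not measure the driver's or bearing's positions afterwards, though the robot never went down near either of them.

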